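Press home the cable-channel strip of an instrument base

TASK

Take the pressing block by its orange handle and, starting at the blue end, sweep its sole along the black strip on the instrument base with steady, moderate pressure until every link is fully home, flush with the top; do not lift the block off the strip before all links are home. Press only with the block, never touching the base with the gripper, and leave the other things alone. Then stand the block back upright in the middle of its black mat and let go.

Things in the scene. Friction and masses are not known exactly. Their poses are not given: they have to be found in the camera images.
- base: White instrument base, fixed to the table, about 162 x 302 mm in plan, flat top 50 mm above the table (white part 150 x 290 mm). Origin: centre of its underside; z up. A 30 mm wide channel runs along the middle of its top, along the base's y axis, holding a strip of 7 black snap-in links with small yellow bars. At the base's +y end the channel is closed by a blue end piece 47 mm long; the end at -y is white. The dark panel and the grey keys on the top are flat.
- strip_start (a point): Point on the strip's centre line at the outer edge of link 1, where the strip meets the blue end piece, level with the flat top (flush height, 50 mm above the table). Same axes as the base.
- strip_end (a point): The same at the other end of the strip, the outer edge of link 7; 196 mm from strip_start along the base's -y.
- presser_grip (a point): Centre of the orange handle of the spring-backed pressing block. Handle: 24 mm thick along x, 46 mm wide along y, 46 mm tall (its top is 88 mm and its lower end 42 mm above the sole when unpressed; this point 68 mm). Axes of the block: x along the sole's length, the direction in which it is swept (either way round), z up. Below the handle is a grey block 60 x 36 x 16 mm, then a gap of about 18 mm, then the yellow shoe. Whole tool about 0.27 kg.
- sole (a point): Centre of the underside of the yellow shoe of the pressing block, 68 mm under presser_grip while the shoe is not pressed in. Flat part of the sole 48 mm long (x) by 36 mm wide (y); both ends turn up, 78 mm over all.
- shoe (a joint): How far the shoe is pressed in towards the handle against its spring, in m: 0 = free (also when the tool stands on its own), 0.015 = fully in, where it goes solid and the pressure becomes too much. The spring pushes with about 7 N at 0 and 16 N at 0.015, so lowering the handle some 4 to 9 mm further than the shoe's first contact with the flush surface gives a steady pressure.
- mat: Black rubber mat, fixed, 150 x 160 x 4 mm, on which the pressing block stands at the start. Origin: centre of its underside on the table.
- lens_case: Black open tray with trial lenses, 130 x 170 x 35 mm, bystander. Origin: centre of its underside.
- spray: Bottle with a blue cap, 48 mm wide, 130 mm tall, bystander. Origin: centre of its underside.
- pot: White cup, 70 mm wide, 85 mm tall, bystander. Origin: centre of its underside.
- link1 (a joint): How far link 1 of the strip (1 is next to the blue end piece, 7 at the white end; centre 14 mm from strip_start) is pushed down, in m: 0 = standing 5 mm proud of the top, 0.005 = home, flush. 26 x 26 mm seen from above; it yields to about 3.5 N and stays where it is left.
- link2 (a joint): How far link 2 of the strip (1 is next to the blue end piece, 7 at the white end; centre 42 mm from strip_start) is pushed down, in m: 0 = standing 5 mm proud of the top, 0.005 = home, flush. 26 x 26 mm seen from above; it yields to about 3.5 N and stays where it is left.
- link3 (a joint): How far link 3 of the strip (1 is next to the blue end piece, 7 at the white end; centre 70 mm from strip_start) is pushed down, in m: 0 = standing 5 mm proud of the top, 0.005 = home, flush. 26 x 26 mm seen from above; it yields to about 3.5 N and stays where it is left.
- link4 (a joint): How far link 4 of the strip (1 is next to the blue end piece, 7 at the white end; centre 98 mm from strip_start) is pushed down, in m: 0 = standing 5 mm proud of the top, 0.005 = home, flush. 26 x 26 mm seen from above; it yields to about 3.5 N and stays where it is left.
- link5 (a joint): How far link 5 of the strip (1 is next to the blue end piece, 7 at the white end; centre 126 mm from strip_start) is pushed down, in m: 0 = standing 5 mm proud of the top, 0.005 = home, flush. 26 x 26 mm seen from above; it yields to about 3.5 N and stays where it is left.
- link6 (a joint): How far link 6 of the strip (1 is next to the blue end piece, 7 at the white end; centre 154 mm from strip_start) is pushed down, in m: 0 = standing 5 mm proud of the top, 0.005 = home, flush. 26 x 26 mm seen from above; it yields to about 3.5 N and stays where it is left.
- link7 (a joint): How far link 7 of the strip (1 is next to the blue end piece, 7 at the white end; centre 182 mm from strip_start) is pushed down, in m: 0 = standing 5 mm proud of the top, 0.005 = home, flush. 26 x 26 mm seen from above; it yields to about 3.5 N and stays where it is left.
- presser: The whole pressing block. Origin: centre of the sole's underside while the shoe is not pressed in; axes as presser_grip.
Not all that is in view belongs to the job. Several things look just like the presser: the one meant starts farthest to the robot's right. What is shaped like the mat but white is not meant.

How it is judged (in metres and radians):
On the way, in this order (a step that is already met when the one before it is completed fails the run):
1. the link at the blue end is pressed home while links 5 to 7 still stand proud (value of joint link1 above 0.0035 m and value of joint each of link5, link6, link7 below 0.0035 m), for 0.1 s.
2. all seven links are home (value of joint each of link1, link2, link3, link4, link5, link6, link7 above 0.0035 m), for 0.2 s.
At the end, for the whole second after the job is handed in: All seven links are pushed down at least 3.5 mm of their 5 mm (within 1.5 mm of flush); the pressing block stands released, at rest and upright (within 0.1 rad) on its mat, its centre within 50 mm of the mat's centre (all of step 2 and horizontal distance between sole and mat below 0.05 m and z of sole in the frame of mat between 0 and 0.008 m and angle between presser_grip's own z axis and vertical below 0.1 rad and linear speed of presser below 0.02 m/s); the robot touches nothing.
It fails at once if the block is lifted (sole more than 15 mm above the flush top) after the first link is home and before all are home (value of joint link1 above 0.0035 m and value of joint any of link2, link3, link4, link5, link6, link7 below 0.0035 m and z of sole in the frame of base above 0.065 m).
It fails at once if the block is pressed on the base with more than 45 N (contact force between presser and base above 45 N).
It fails at once if the gripper or arm touches the base or its strip (contact force between any of the fingers, the arm and base above 1 N).
It fails at once if a bystander is moved more than 20 mm or tipped (distance of any of lens_case, spray, pot from where it was at the start of the episode above 0.02 m or angle between any of lens_case, spray, pot's own z axis and vertical above 0.3 rad).
It also fails if it takes over 64 s, if anything falls off the work surface, if the arm or the gripper's body presses on something with over 40 N, if the wrist force passes 120 N, or if a joint passes its speed limit or range.

ROBOT

A 7-joint arm with a two-finger parallel gripper is mounted at the origin on the work surface. World frame = base frame: x ahead of the robot, y to its left, z up, the work surface at z = 0. Lengths are in m, angles in degrees, forces in N, time in s.
With the tool pointing down it reaches from about 0.35 to 0.775 m from the base axis. Payload 3.1 kg.
Tool frame: the origin (TCP) lies on the centre line of the jaws, within the pads' length; the fingertips stand 17 mm ahead of it and the grasp point (between the pads) lies 2 mm behind it (robot.tip_reach is the distance from the TCP to the fingertips, in m); z points along the fingers, y is the direction in which the jaws open and shut (so a half turn about z gives the same grasp; the last joint's range is limited). The gripper opens to 85 mm and grips with 20 to 120 N. Pads are 22 mm wide; open, the fingers measure 114 mm over their backs; the gripper's body (76 mm by 85 mm) begins 54 mm behind the grasp point. The pads swing forward as they close: fully open they stand 13 mm farther back than shut.
Start: joints at [68.829, 17.813, 0.802, 86.603, -0.252, 75.585, -1.558], TCP at [0.177, -0.521, 0.248] pointing down, gripper open.
Joint ranges: [-154.91, 154.91], [-16.99, 109.72], [-72.82, 74.43], [7.12, 147.25], [-82.49, 262.49], [11.32, 116.49], [-174.64, 174.64]. Speed limits (degrees/s): [159.86, 159.86, 180, 180, 180, 180, 180].

INTERFACE

Orientations are given as [roll, pitch, yaw] about the fixed x, y, z axes, in that order (R = Rz(yaw) Ry(pitch) Rx(roll)).
In Python, from station import robot, fingers, vision, workorder, recognise gives the robot as it stands. Calls block until the motion is done:
- robot.move_to(position, orientation): joint-space move of the TCP to a pose.
- robot.line_to(position, orientation=None, velocity=0.15, f_stop=None): straight line of the TCP; orientation=None keeps the orientation; velocity is the mean speed in m/s. With f_stop (N) it stops when the force on the tool has changed by that much, and returns True; else False.
- robot.move_j(angles): joint-space move.
- fingers.gripper_to(opening, force=None): opening from 0.0 (shut) to 1.0 (fully open); force is the grip in N (None keeps the last); returns when the fingers have stopped.
- robot.pause(seconds).
- robot.inverse_kinematics(position, orientation): joint angles nearest the present ones, or None.
- vision.grab_frame(name): name is "side" or "top" or "wrist"; returns the picture (480x640x3 uint8, red, green, blue); there is no depth.
- vision.calibration(name): a dict with "mtx" (3x3 intrinsics, pixels), "k1" (the pictures are not rectified: a ray, as slopes to the right and down, at radius r is drawn at 1 + k1 r^2 times it, then the intrinsics apply), "extrinsics" (4x4, takes a point from world to camera coordinates); the wrist camera has in their place "T_tool_cam" (4x4, takes a point from camera to tool coordinates, whose origin is the TCP and whose axes are the flange's). Camera axes: x right, y up, looking along -z (the intrinsics and any distortion apply to the point x, -y, -z); pixel columns grow to the right and rows downward; lengths in m; the calibration is good to about 2 mm. A picture is of the moment at which its call begins: read the wrist's pose just before it. calibration takes no time and is no camera call.
A pose or a line that the arm cannot do raises robot.PlanningError and nothing moves.
- workorder.close_job(): hands the job in, once; it reports no verdict.
Trained networks look in the newest picture that a camera, given by its name, has taken for a name from the list of things; names that differ only in an ending like _2 or _b are one class to them, and where a whole thing is asked for, a point or a joint stands for the part that bears it (a point fixed in the world has none). Each returns a list of dicts, best first, with "p" (0 to 1); they miss things now and then, are a little off and sometimes report something else, mostly with a low value. They report only what shows in the picture. A call takes as long as a camera call. They do not tell look-alikes from the thing itself.
- recognise(label, camera): "rect" ([centre column, centre row, width, height] in pixels, round what is visible of it).
Readings, each from a call of its own:
- robot.current_time_s(): time.
- robot.current_joint_positions(): joint angles.
- robot.current_dq(): joint speeds.
- robot.current_joint_torque(): joint torques, N m.
- robot.current_tool_pos(): TCP position.
- robot.current_eef_rot(): TCP orientation.
- robot.current_contact_force(): force on the tool from outside, world axes, zero at the start.
- robot.current_torque(): the same for the moment, N m.
- robot.current_finger_gap(): opening from 0.0 (shut) to 1.0 (fully open).
Only numpy, scipy, OpenCV 4.12 (cv2) and the standard library are available. Lean on these libraries where they do the work, as an engineer would, in place of code of your own. Each camera call takes 0.05 s, during which the arm holds its last target. There are 200 camera calls.

## Working session

There is one attempt and no reset: what is moved stays moved. The work goes in short steps, each a Python script; the robot and the scene stay as the last script left them, time stands still between calls to the robot, and variables do not carry over. Pictures are saved under pics/ and viewed, about 8 in all and at most 12, crops included, and the job is handed in when it is done.

```bash
mkdir -p pics; cat > h.py <<'E'
import numpy as np, cv2
from station import robot, fingers, vision, workorder, recognise
def shot(cam,name):
    im=vision.grab_frame(cam); cv2.imwrite(f'pics/{name}.png',im[:,:,::-1]); return im
def ray(cam,uv,T=None):
    c=vision.calibration(cam); K=np.array(c['mtx']); k=c['k1']
    d=np.linalg.inv(K)@[uv[0],uv[1],1]; d=d[:2]
    s=d.copy()
    for _ in range(20): s=d/(1+k*(s@s))
    v=np.array([s[0],-s[1],-1])
    M=np.linalg.inv(np.array(c['extrinsics'])) if T is None else T@np.array(c['T_tool_cam'])
    return M[:3,3],M[:3,:3]@v
def at(cam,uv,z,T=None):
    o,d=ray(cam,uv,T); return o+d*(z-o[2])/d[2]
def proj(cam,p,T=None):
    c=vision.calibration(cam); M=np.array(c['extrinsics']) if T is None else np.linalg.inv(T@np.array(c['T_tool_cam']))
    q=M[:3,:3]@p+M[:3,3]; s=np.array([q[0],-q[1]])/-q[2]; s=s*(1+c['k1']*(s@s))
    return (np.array(c['mtx'])@[*s,1])[:2]
def toolT():
    from scipy.spatial.transform import Rotation as R
    T=np.eye(4);T[:3,:3]=R.from_euler('xyz',robot.current_eef_rot(),degrees=True).as_matrix();T[:3,3]=robot.current_tool_pos();return T
E
python3 - <<'E'
from h import *
np.set_printoptions(precision=3,suppress=True)
print(robot.current_eef_rot(),robot.current_time_s())
for c in('top','side'):
    shot(c,c+'1')
    for l in('base','presser','presser_grip','shoe','mat','link1','link7','lens_case','spray','pot'):
        for r in recognise(l,c): print(c,l,round(r['p'],2),np.round(r['rect']), at(c,r['rect'][:2],0.05))
E
```

```text
[-179.863    0.006   18.787] 0.0
top base 0.88 [301. 256. 117.  74.] [ 0.477 -0.04   0.05 ]
top base 0.31 [299. 254.  12.  10.] [ 0.483 -0.035  0.05 ]
top presser 0.79 [369. 323.  31.  29.] [ 0.299 -0.213  0.05 ]
top presser 0.64 [412. 253.  23.  26.] [ 0.479 -0.332  0.05 ]
top presser 0.58 [382. 193.  32.  24.] [ 0.64  -0.256  0.05 ]
top presser_grip 0.88 [368. 322.  28.  34.] [ 0.303 -0.212  0.05 ]
top presser_grip 0.87 [413. 258.  22.  34.] [ 0.468 -0.334  0.05 ]
top presser_grip 0.76 [381. 195.  27.  27.] [ 0.635 -0.254  0.05 ]
top shoe 0.55 [410. 257.  13.  32.] [ 0.469 -0.326  0.05 ]
top shoe 0.5 [358. 331.   5.   5.] [ 0.28  -0.183  0.05 ]
top shoe 0.44 [377. 194.  30.  27.] [ 0.638 -0.245  0.05 ]
top shoe 0.2 [329. 251.  12.  10.] [ 0.491 -0.114  0.05 ]
top mat 0.74 [499. 258.  74.  76.] [ 0.461 -0.563  0.05 ]
top mat 0.67 [407. 259.  73.  68.] [ 0.464 -0.318  0.05 ]
top link1 0.5 [277. 255.  10.  11.] [0.483 0.023 0.05 ]
top link1 0.5 [308. 254.  11.  13.] [ 0.484 -0.058  0.05 ]
top link1 0.49 [268. 258.   6.   9.] [0.474 0.048 0.05 ]
top link1 0.48 [300. 254.  12.  11.] [ 0
[... 1674 characters left out ...]
1. 257.  15.   9.] [ 0.486 -0.068  0.05 ]
side link1 0.39 [336. 282.   6.   8.] [0.488 0.022 0.05 ]
side link7 0.66 [342. 241.   8.   2.] [ 0.492 -0.126  0.05 ]
side link7 0.64 [339. 267.  10.  13.] [ 0.487 -0.028  0.05 ]
side link7 0.63 [340. 292.  13.   7.] [0.475 0.053 0.05 ]
side link7 0.63 [340. 272.  14.  11.] [ 0.483 -0.011  0.05 ]
side link7 0.61 [341. 257.  15.   9.] [ 0.486 -0.068  0.05 ]
side link7 0.39 [336. 282.   6.   8.] [0.488 0.022 0.05 ]
side lens_case 0.72 [307. 416.  76.  98.] [0.497 0.372 0.05 ]
side lens_case 0.31 [208. 309.  35.  47.] [0.756 0.155 0.05 ]
side spray 0.65 [240. 242.  20.  45.] [ 0.748 -0.078  0.05 ]
side pot 0.85 [207. 309.  30.  46.] [0.76  0.154 0.05 ]
```

View pics/top1.png

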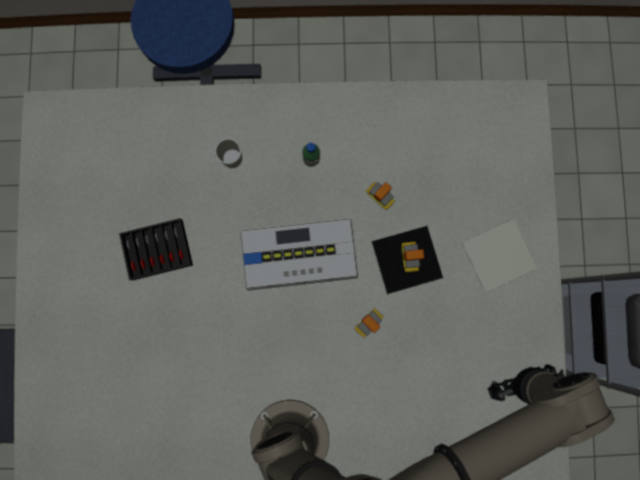

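View pics/side1.png

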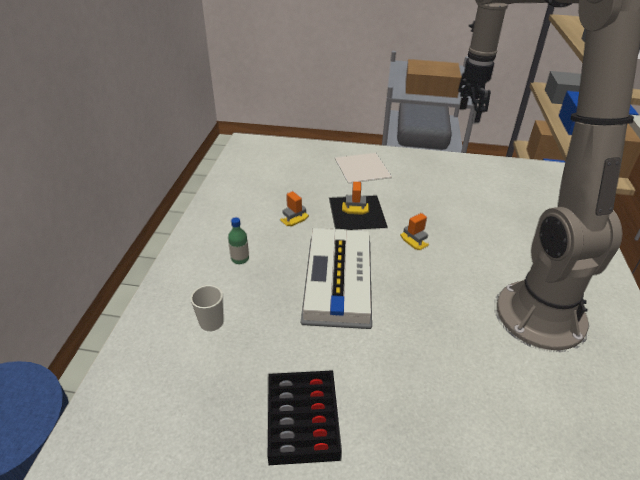

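The top view shows the wanted presser on the black mat at (412,256), the base at (300,255) with its blue end at left (+y), and look-alikes at (381,195) and (370,322). The side view agrees. Next are close looks with the wrist camera.

```bash
python3 - <<'E'
from h import *
np.set_printoptions(precision=4,suppress=True)
print(vision.calibration('wrist'))
for n,p in(('w_base',[0.45,-0.04,0.38]),('w_pre',[0.45,-0.33,0.30])):
    robot.move_to(p,[180,0,0]); robot.pause(0.2)
    T=toolT(); np.save(n,T); shot('wrist',n); print(n,T[:3,3],robot.current_joint_positions(),robot.current_time_s())
    for l in('base','presser','presser_grip','mat','link1'):
        for r in recognise(l,'wrist'): print(l,round(r['p'],2),np.round(r['rect'],1), at('wrist',r['rect'][:2],0.05,T))
E
```

```text
{'mtx': array([[350.8222,   0.    , 312.3071],
       [  0.    , 350.8222, 238.7309],
       [  0.    ,   0.    ,   1.    ]]), 'k1': -0.06013091878653121, 'T_tool_cam': array([[-0.0006,  0.9621,  0.2726,  0.0682],
       [ 1.    ,  0.0007, -0.0003,  0.0007],
       [-0.0005,  0.2726, -0.9621, -0.126 ],
       [ 0.    ,  0.    ,  0.    ,  1.    ]])}
w_base [ 0.45   -0.0408  0.3798] [ 33.5737   5.9064 -33.8883  84.0752   3.2822  91.0363 -90.1849] 3.3917
base 0.64 [303.7 162.6 229.4 136.5] [ 0.4902 -0.031   0.05  ]
presser 0.87 [426.9 286.1  52.6  43.8] [ 0.3192 -0.2038  0.05  ]
presser 0.71 [536.5 171.8  72.4  62.9] [ 0.4802 -0.3371  0.05  ]
presser 0.68 [490.5  39.2  78.8  69. ] [ 0.638  -0.2565  0.05  ]
presser_grip 0.86 [536.5 171.2  72.8  63.9] [ 0.481 -0.337  0.05 ]
presser_grip 0.62 [304.3 160.3 233.6 138. ] [ 0.4931 -0.0318  0.05  ]
presser_grip 0.61 [428.3 287.9  55.4  46.6] [ 0.3164 -0.2061  0.05  ]
presser_grip 0.58 [489.8  42.3  84.   72. ] [ 0.6345 -0.256   0.05  ]
presser_grip 0.37 [517.1 177.1  25.9  57.3] [ 0.4729 -0.3114  0.05  ]
mat 0.68 [625.6 188.2  28.8 105.5] [ 0.4
[... 1016 characters left out ...]
r_grip 0.82 [317.4 179.8  49.2  69.4] [ 0.4786 -0.3349  0.05  ]
presser_grip 0.64 [247.8  32.4  75.9  62.7] [ 0.6227 -0.266   0.05  ]
presser_grip 0.17 [ 65.3 169.6  29.9  28.1] [ 0.4911 -0.0595  0.05  ]
mat 0.62 [307.8 178.4 154.5 150.5] [ 0.4801 -0.3247  0.05  ]
mat 0.57 [513.9 178.3 151.  165. ] [ 0.4821 -0.5489  0.05  ]
link1 0.96 [ 91.  169.7  27.5  26.8] [ 0.4905 -0.0891  0.05  ]
link1 0.94 [ 21.9 176.6  30.3  28.9] [ 0.4843 -0.0062  0.05  ]
link1 0.86 [116.7 165.4  26.4  27. ] [ 0.4948 -0.1188  0.05  ]
link1 0.77 [ 66.9 167.4  26.4  24.9] [ 0.4934 -0.0618  0.05  ]
link1 0.72 [  7.7 178.4  15.3  20.9] [0.4826 0.0118 0.05  ]
link1 0.69 [ 44.4 174.5  27.6  27.6] [ 0.4861 -0.0339  0.05  ]
```

View pics/w_base.png

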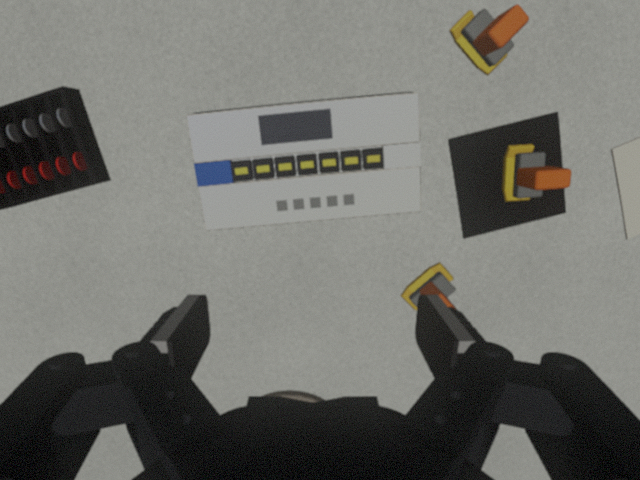

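View pics/w_pre.png

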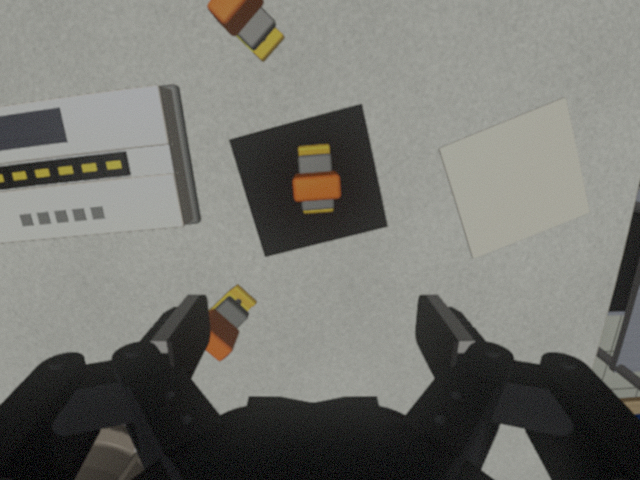

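Both wrist pictures are clear. In w_base the strip runs from (232,171) at the blue piece to (385,158). In w_pre the handle is at (316,186), upright on the black mat with corners near (230,140), (361,104), (387,227) and (266,256). Next step is measuring them.

```bash
cat > meas.py <<'E'
from h import *
np.set_printoptions(precision=4,suppress=True)
def seg(im,lo,hi,box):
    m=cv2.inRange(cv2.cvtColor(im,cv2.COLOR_BGR2HSV),lo,hi); k=np.zeros_like(m);x0,y0,x1,y1=box;k[y0:y1,x0:x1]=m[y0:y1,x0:x1];return k
T=np.load('w_base.npy'); im=cv2.imread('pics/w_base.png')
m=seg(im,(20,90,90),(35,255,255),(225,145,400,190))
n,_,st,c=cv2.connectedComponentsWithStats(m)
c=np.array([c[i] for i in range(1,n) if st[i,4]>15]); c=c[np.argsort(c[:,0])]
P=np.array([at('wrist',u,0.055,T) for u in c]); print(P,np.linalg.norm(np.diff(P,axis=0),axis=1))
d=P[-1]-P[0]; print('strip dir deg of -y axis from -Y', np.degrees(np.arctan2(d[0],-d[1])), 'len',np.linalg.norm(d))
m=seg(im,(100,100,50),(130,255,255),(180,145,245,200)); r=cv2.minAreaRect(cv2.findNonZero(m)); b=cv2.boxPoints(r)
print('blue',np.array([at('wrist',u,0.05,T) for u in b]))
T=np.load('w_pre.npy'); im=cv2.imread('pics/w_pre.png')
m=seg(im,(5,150,80),(17,255,255),(280,130,355,230)); r=cv2.minAreaRect(cv2.findNonZero(m)); b=cv2.boxPoints(r)
print('handle px',b, r); h=np.array([at('wrist',u,0.092,T) for u in b]); print(h,h.mean(0))
m=seg(im,(20,90,60),(35,255,255),(280,130,355,230)); n,_,st,c=cv2.connectedComponentsWithStats(m)
for i in range(1,n):
    if st[i,4]>15: print('yellow',c[i],st[i],at('wrist',c[i],0.014,T))
q=np.array([at('wrist',u,0.004,T) for u in [(230,140),(361,104),(387,227),(266,256)]]);print('mat',q,q.mean(0),np.linalg.norm(q-np.roll(q,1,0),axis=1))
E
python3 meas.py
```

```text
[[ 0.481   0.049   0.055 ]
 [ 0.4834  0.0212  0.055 ]
 [ 0.486  -0.0068  0.055 ]
 [ 0.4885 -0.0347  0.055 ]
 [ 0.491  -0.0627  0.055 ]
 [ 0.4935 -0.0905  0.055 ]
 [ 0.4958 -0.1189  0.055 ]] [0.0279 0.0282 0.028  0.0281 0.028  0.0285]
strip dir deg of -y axis from -Y 5.057982437447869 len 0.168596518924902
blue [[0.4897 0.1093 0.05  ]
 [0.4938 0.0625 0.05  ]
 [0.4662 0.0613 0.05  ]
 [0.4619 0.1088 0.05  ]]
handle px [[291.1172 174.4069]
 [339.2    170.4   ]
 [341.469  197.6276]
 [293.3862 201.6345]] ((316.2931213378906, 186.01727294921875), (27.32196617126465, 48.24942398071289), 85.2363510131836)
[[ 0.4882 -0.3094  0.092 ]
 [ 0.4921 -0.3548  0.092 ]
 [ 0.4662 -0.3575  0.092 ]
 [ 0.4622 -0.3112  0.092 ]] [ 0.4772 -0.3332  0.092 ]
yellow [313.5028 149.0455] [297 143  34  13 352] [ 0.5098 -0.3308  0.014 ]
yellow [318.4122 210.7252] [303 208  31   6 131] [ 0.438  -0.3369  0.014 ]
mat [[ 0.52   -0.2331  0.004 ]
 [ 0.5602 -0.3848  0.004 ]
 [ 0.4157 -0.4226  0.004 ]
 [ 0.3773 -0.2709  0.004 ]] [ 0.4683 -0.3279  0.004 ] [0.1476 0.1569 0.1493 0.1565]
```

The measurements agree with the given sizes: link pitch 28 mm, handle 46 x 25 mm, mat 148 x 157 mm. Now grasp and lift.

```bash
python3 - <<'E'
from h import *
np.set_printoptions(precision=4,suppress=True)
G=[0.4768,-0.3332]
for y in(95,-85): print(y,robot.inverse_kinematics([*G,0.073],[180,0,y]))
robot.move_to([*G,0.17],[180,0,95])
fingers.gripper_to(0.75)
robot.line_to([*G,0.073],velocity=0.1)
fingers.gripper_to(0.0,60); robot.pause(0.2)
print('gap',robot.current_finger_gap(),robot.current_tool_pos(),robot.current_contact_force())
np.save('grasp',robot.current_tool_pos())
robot.line_to([*G,0.20],velocity=0.15); robot.pause(0.2)
print(robot.current_finger_gap(),robot.current_tool_pos(),robot.current_contact_force(),robot.current_joint_positions(),robot.current_time_s())
for y in(5,185): print(y,robot.inverse_kinematics([0.478,0.09,0.2],[180,0,y]))
shot('wrist','held')
E
```

```text
95 [ 57.1599  34.7529 -34.5563  93.5379  22.231   58.7165  20.6729]
-85 [  37.8579   30.3938   -6.4183   94.3517    3.9363   55.4746 -144.9177]
gap 0.27152743146303754 [ 0.477  -0.3334  0.0735] [-2.2549  0.3036  4.3468]
0.2744311542184092 [ 0.4762 -0.3329  0.1988] [-0.3603 -0.0569 -3.685 ] [ 58.7115  27.701  -37.0789  84.8958  16.9914  73.2277  24.8501] 9.9333
5 [  17.2788   15.7133  -36.4128   99.6251    9.9901   67.9242 -106.8851]
185 [ 38.188   25.8213 -67.764   99.0283  25.0374  72.2996  59.5312]
```

View pics/held.png

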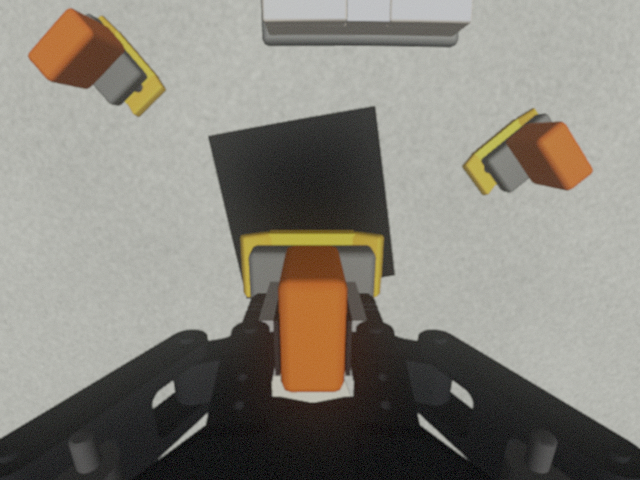

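The block is held squarely: handle at (312,335), sole level. Now to the blue end, find contact, then press.

```bash
python3 - <<'E'
from h import *
np.set_printoptions(precision=4,suppress=True)
u=np.array([0.0881,-0.9961]); L1=np.array([0.4809,0.0491]); zg=np.load('grasp.npy')[2]
s=L1-42*u/1000
robot.move_to([*s,0.20],[180,0,5]); 
robot.line_to([*s,zg+0.046+0.012],velocity=0.1); robot.pause(0.3)
f0=np.array(robot.current_contact_force()); print('f0',f0,'expected contact',zg+0.046)
hit=robot.line_to([*s,zg+0.046-0.004],velocity=0.02,f_stop=4); robot.pause(0.2)
p=robot.current_tool_pos(); print(hit,p,np.array(robot.current_contact_force())-f0,robot.current_eef_rot(),robot.current_time_s())
shot('side','contact'); im=cv2.imread('pics/contact.png')[180:340,230:430]; cv2.imwrite('pics/contact_c.png',cv2.resize(im,None,fx=4,fy=4)[:600])
E
```

```text
f0 [ 0.4015  0.3038 -2.8863] expected contact 0.1194721603247449
True [0.4772 0.091  0.119 ] [0.2158 0.5468 7.991 ] [-179.9969    0.0075    5.0048] 13.9167
```

View pics/contact_c.png

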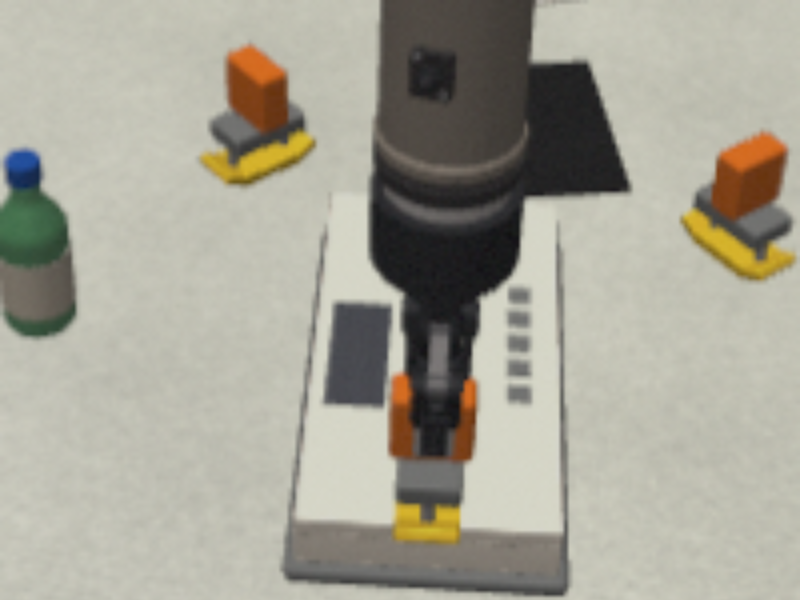

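Contact came at the expected height with 8 N, and the shoe is centred on the blue piece (crop (428,520)). Now press 6.5 mm further and sweep.

```bash
python3 - <<'E'
from h import *
np.set_printoptions(precision=4,suppress=True)
u=np.array([0.0881,-0.9961]); L1=np.array([0.4809,0.0491]); f0=np.array([.40,.30,-2.89])
z=0.1128
robot.line_to([*(L1-.042*u),z],velocity=0.02)
print(robot.current_tool_pos(),robot.current_contact_force()-f0)
for t in (0,.06,.12,.178):
    robot.line_to([*(L1+t*u),z],velocity=0.04)
    print(t,robot.current_tool_pos(),robot.current_contact_force()-f0,robot.current_torque(),robot.current_time_s())
robot.pause(0.3); print(robot.current_contact_force()-f0,robot.current_finger_gap())
im=shot('side','swept'); cv2.imwrite('pics/swept_c.png',cv2.resize(im[190:340,240:440,::-1],None,fx=4,fy=4,interpolation=cv2.INTER_CUBIC))
E
```

```text
[0.4773 0.0911 0.1135] [-1.05   -0.4031 11.1352]
0 [0.482  0.0526 0.1142] [-0.0999  4.0037 11.0206] [1.0994 0.0636 0.0279] 15.5917
0.06 [ 0.4872 -0.0071  0.114 ] [-1.1189  4.2522 11.0491] [1.1138 0.0672 0.0175] 17.2417
0.12 [ 0.4925 -0.0669  0.1139] [-0.219   5.4031 10.9975] [1.1449 0.0866 0.0044] 18.8917
0.178 [ 0.4976 -0.1247  0.1138] [-0.9652  5.7662  9.9321] [1.1434 0.0514 0.0079] 20.4917
[-0.0958  4.4641 10.6893] 0.2711112265381185
```

View pics/swept_c.png

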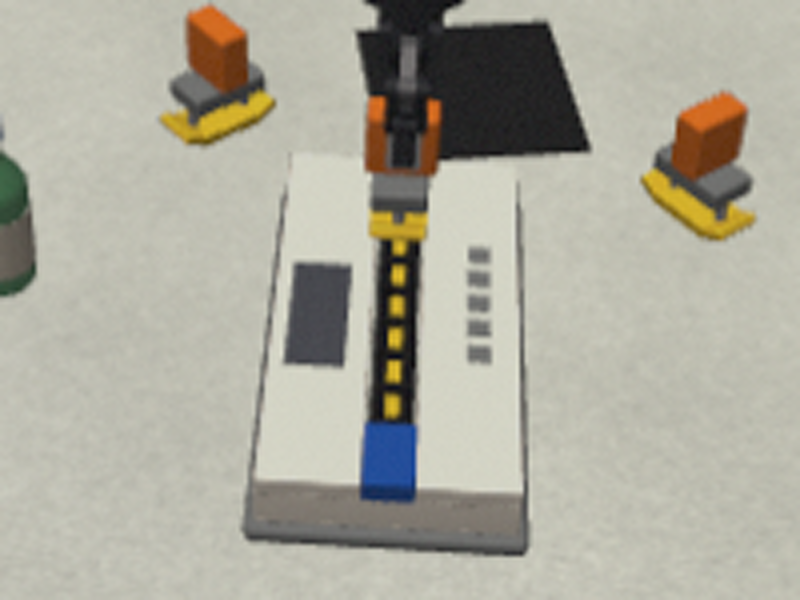

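The strip looks flush (links visible from (392,405) to (399,248)) and the force held at 11 N throughout. I'll make one return pass while still pressed, as insurance, then put the block back.

```bash
python3 - <<'E'
from h import *
np.set_printoptions(precision=4,suppress=True)
u=np.array([0.0881,-0.9961]); L1=np.array([0.4809,0.0491]); f0=np.array([.40,.30,-2.89])
for t in (.09,-.01):
    robot.line_to([*(L1+t*u),0.1118],velocity=0.05); print(robot.current_contact_force()-f0)
p=L1-.01*u
robot.line_to([*p,0.20],velocity=0.1)
M=[0.4683,-0.3279]
robot.move_to([*M,0.20],[180,0,5]); T=toolT()
im=shot('top','strip'); 
robot.line_to([*M,0.085],velocity=0.1); robot.pause(0.3)
hit=robot.line_to([*M,0.0715],velocity=0.02,f_stop=3); robot.pause(0.3)
print(hit,robot.current_tool_pos(),robot.current_contact_force()-f0,robot.current_time_s())
fingers.gripper_to(0.75); robot.pause(0.2)
robot.line_to([*M,0.20],velocity=0.1)
robot.move_to([0.42,-0.18,0.30],[180,0,5]); robot.pause(0.2)
T=toolT(); np.save('fin',T); shot('wrist','final'); s=shot('side','final_s'); print(robot.current_time_s())
cv2.imwrite('pics/final_sc.png',cv2.resize(s[180:330,240:440,::-1],None,fx=4,fy=4,interpolation=cv2.INTER_CUBIC))
E
```

```text
[ 0.6207 -5.0162 11.2466]
[ 0.5347 -6.1861 12.5256]
True [ 0.4681 -0.3277  0.073 ] [ 0.081  -0.0031  8.2669] 29.9
33.0667
```

View pics/final.png

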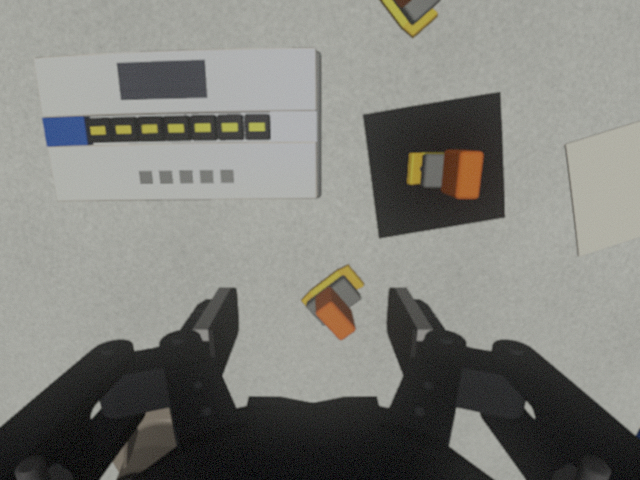

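View pics/final_sc.png

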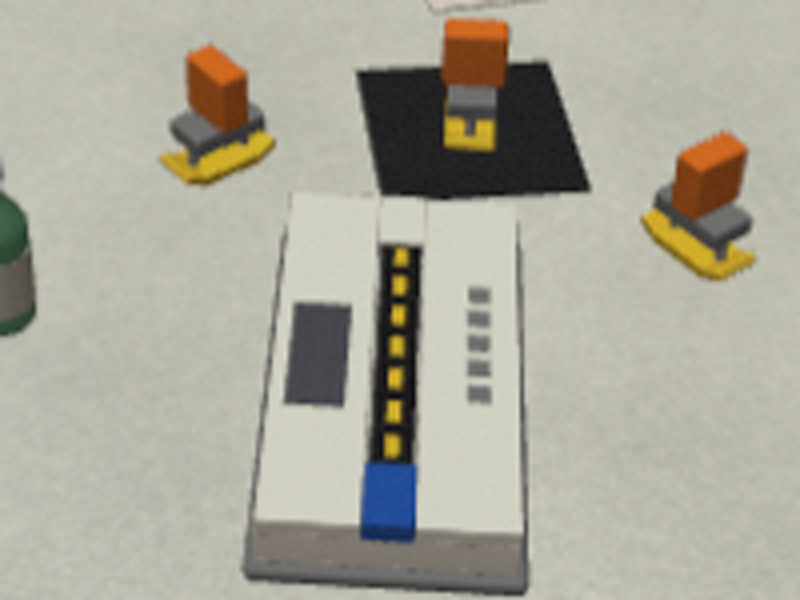

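The block stands upright near the mat's centre (wrist (455,172); side crop (470,90)), and the bystander is undisturbed. As a last numeric check, each yellow bar should have dropped in the fixed side camera by the amount predicted for 5 mm.

```bash
python3 - <<'E'
from h import *
np.set_printoptions(precision=2,suppress=True)
def rows(f):
    im=cv2.imread(f); m=np.zeros((480,640),np.uint8); hsv=cv2.cvtColor(im,cv2.COLOR_BGR2HSV)
    m[238:298,330:350]=cv2.inRange(hsv,(20,110,90),(35,255,255))[238:298,330:350]
    n,_,st,c=cv2.connectedComponentsWithStats(m); return np.array(sorted(c[i,1] for i in range(1,n) if st[i,4]>3))
a,b=rows('pics/side1.png'),rows('pics/final_s.png'); print(a,b, b-a if len(a)==len(b) else '')
for p in([.4958,-.1189],[.481,.049]): print(proj('side',np.array([*p,.05]))-proj('side',np.array([*p,.055])))
T=np.load('fin.npy'); print(robot.current_time_s())
for r in recognise('presser_grip','wrist')[:4]: print(r['p'],at('wrist',r['rect'][:2],0.072,T))
E
```

```text
[242.   249.5  257.   264.84 272.61 280.5  289.5 ] [244.06 250.89 258.26 266.11 274.14 282.52 290.88] [2.06 1.39 1.26 1.26 1.53 2.02 1.38]
[-0.08  1.48]
[-0.08  1.52]
33.0667
0.84 [ 0.47 -0.31  0.07]
0.61 [ 0.6  -0.26  0.07]
```

All seven bars dropped by 1.3–2.1 px, against about 1.5 px predicted for 5 mm. Handing in.

```bash
python3 -c "
from station import robot,workorder
print(robot.current_contact_force(),robot.current_time_s()); workorder.close_job()"
```

```text
[ 0.27474055  0.20228536 -0.74715331] 33.1167
the job is handed in; nothing more can be done
```

I pressed the strip home from the blue end and stood the pressing block back on its black mat. The job was handed in at about 33 s, and no verdict was reported.

- **Sweep:** I took the presser farthest to the right. It met the blue piece at the expected height, and I swept to the white end at a steady 10–11 N. I then made one return pass at 11–12.5 N without lifting off.
- **Links:** in the fixed side camera, all seven yellow bars dropped 1.3–2.1 px, against about 1.5 px predicted for 5 mm. At that resolution the check shows each link moved down, but cannot separate 4 mm from 5 mm. The steady force during the sweep also suggests they are home.
- **Block:** the last pictures show it released and upright on the mat. I let go at the mat centre I had measured. A rough recognition afterwards put the handle about 2 cm from there, inside the 50 mm limit.
- **Bystanders:** I never approached the lens case, spray or cup. Only the spray was partly in my last pictures, and I did not measure any of the three again.

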